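Stand a stepped cast bracket astride a plate edge and check that it does not rock

ROBOT

A 6-joint arm with a two-finger parallel gripper is mounted at the origin on a cart in front of the work surface, level with it; the furniture and walls round the work are solid. World frame = base frame: x ahead of the robot, y to its left, z up, the work surface at z = 0. Lengths are in m, angles in rad, forces in N, time in s.
With the tool pointing down it reaches from about 0.35 to 0.875 m from the base axis. Payload 4.2 kg.
Tool frame: the origin (TCP) lies at the very end of the fingers, on their centre line; the grasp point (between the pads) lies manip.grip_point_offset behind it (manip.grip_point_offset is the distance from the TCP to the grasp point, in m); z points along the fingers, y is the line along which they close (so a half turn about z gives the same grasp; the last joint's range is limited). The gripper opens to 87 mm and grips with 3 to 60 N. Pads are 19 mm wide; open, the fingers measure 117 mm over their backs; the gripper's body (75 mm by 190 mm) begins 51 mm behind the grasp point.
Start: joints at [-0.998, 0.385, 0.008, 0, -1.194, -0.259], TCP at [0.193, -0.594, 0.223] pointing down, gripper open.
Joint ranges: [-3.14, 3.14], [-1.21, 2.06], [-1.07, 1.41], [-3.16, 2.05], [-2.99, -0.16], [-3.1, 3.1]. Speed limits (rad/s): [2.79, 2.79, 3.14, 3.14, 3.14, 3.14].

INTERFACE

Orientations are given as a unit quaternion [w, x, y, z].
In Python, from bench import manip gives the robot as it stands.
- The arm moves only by the shell command python3 -m crank 'ROWS'. ROWS is JSON, a list that holds one entry, the list of rows, each a list of 5 numbers: the shift along the tool's x, y, z in mm, then the turn about the tool's z in rad, then the opening, from 0 (shut) to 1 (fully open). A call has 1 to 8 rows; each row is the pose to reach, as a shift and turn from the pose commanded when the call began, along the tool's axes at that moment; what a row does not reach only later rows make up. A row lasts 1/8 s, in which the tool goes at most 62.5 mm and 10.7 degrees, less where a joint would pass 70% of its speed; a pose out of reach is approached as far as the arm can. A call with a gripper value outside its range is refused whole. The fingers move at their own pace and stop on an object; the grip force is fixed at half the most. Time passes only in rows, so rows that repeat a pose let the fingers close. It gives the time, the measured TCP pose, the force, the opening and the grip force at its end, in the units of the state.
- manip.sense(): the state, without advancing time (a new reading comes with each control period).
- manip.grab_frame(name): name is "scene" or "top" or "wrist"; returns a dict with "color" (420x560x3 uint8, red, green, blue), "range_z" (420x560 float32, m along the optical axis (not along the pixel's ray), 0 where there is no reading), "intrinsics" (3x3 intrinsics, pixels), "camera_from_world" (4x4, takes a point from world to camera coordinates). Camera axes: x right, y down, z forward; pixel columns grow to the right and rows downward; lengths in m; the calibration is good to about 2 mm. A picture is of the moment at which its call begins.
- manip.finish_job(): hands the job in; it is judged then, once.
The state is a dict: "time": time; "q": joint angles; "joint_vel": joint speeds; "joint_torque": joint torques, N m; "ee_pos": TCP position; "tcp_rot": TCP orientation; "force": force on the tool from outside, world axes, zero at the start; "ft_torque": the same for the moment, N m; "opening": finger opening in m; "grip_force": force on a finger pad.
Only numpy, scipy, OpenCV 4.12 (cv2) and the standard library are available. Lean on these libraries where they do the work, as an engineer would, in place of code of your own. Each camera call takes 0.05 s, during which the arm holds its last target. There are 200 camera calls.

TASK

Lift the cast angle bracket out of the wooden tray, lay it down on its back on the bare table and let go; then take it again another way and stand it upright on its stepped foot astride the plain edge of the metal base plate (the edge without the rail): the raised toe on the plate, the heel flat on the table with the step close up to the edge, square to the edge and about the middle of it. Let go and make sure that it does not rock: press down briefly with the fingers on top of the toe, then on top of the upright, and leave it standing there. Do not drop or topple the bracket, and leave the tape measure, the paint pot and the roll of masking tape where they are.

Things in the scene. Friction and masses are not known exactly. Their poses are not given: they have to be found in the camera images.
- bracket: Grey cast angle bracket, loose, 0.6 kg, 40 mm wide throughout, its side faces flat. Its axes when it stands: x heel to toe, y across, z up; origin under the step, level with the heel's underside. Profile (x, z), mm: heel -50..0, 0..32; toe 0..50, 15..32; upright -50..-30, 0..110. The flat back is the face x = -50; it starts lying on it in the tray, x pointing up, 100 mm tall.
- bracket_mid (a point): Point at (-5, 0, 52) mm in the bracket's axes, mid-width in its solid web, the triangle (x, z) (-30, 32), (35, 32), (-30, 98) that can be pinched across the width. Axes as the bracket's. 52 mm above the table when it stands, 45 mm above what it lies on when on its back. Centre of mass at about (-16, 0, 44).
- toe_top (a point): Middle of the bright flat on top of the toe, at (42.5, 0, 32) mm in the bracket's axes; the flat is 13 mm long and 40 mm wide. The toe's underside is 15 mm higher than the heel's, as much as the plate is thick.
- back_top (a point): Middle of the bright flat top of the upright, at (-40, 0, 110) mm in the bracket's axes; the flat is 20 mm by 40 mm.
- plate_edge (a point): Middle of the top of the base plate's plain edge. The plate is bare aluminium, 110 mm by 180 mm and 15 mm thick, fixed to the table. Axes: x points square away from the plain edge across the plate to the rail, y along the edge, z up. The rail, a strip 16 mm wide and 12 mm high with screw heads, lies along the opposite edge, x 93 to 109 mm from this point.
- tray_mid (a point): Centre of the open light wooden tray, fixed to the table, 190 mm (its x) by 175 mm (its y), walls 45 mm high and 7 mm thick, floor 7 mm thick; the point is 22.5 mm above the table. The table between the tray and the plate is bare and free, on the robot's side too (about 0.43 m ahead and 0.07 m to the left).
- tape_measure: Bystander: black tape measure, 70 x 76 x 39 mm; origin at the centre of its underside.
- varnish_pot: Bystander: paint pot with a yellow lid, 66 mm across, 75 mm high; origin at the centre of its underside.
- masking_tape: Bystander: roll of masking tape lying flat, 68 mm across, 24 mm high; origin at the centre of its underside.
Mind the look-alikes: they are no part of the job. Of the things that look like the part that bears plate_edge, the larger one is meant.

How it is judged:
By the outcome, as a careful person would: the job done as asked, in the order asked, and still so for the second after the job is handed in, with the robot touching nothing.
It also fails if it takes over 58 s, if anything falls off the work surface, if the arm or the gripper's body presses on something with over 40 N, if the wrist force passes 120 N, or if a joint passes its speed limit or range.

## Working session

There is one attempt and no reset: what is moved stays moved. The work goes in short steps, Python scripts to look and compute and a shell command to move; the robot and the scene stay as the last step left them, time stands still between calls to the robot, and variables do not carry over. Pictures are saved under pics/ and viewed, at most 10 in all, crops included, and the job is handed in when it is done.

```bash
ls; mkdir -p pics; cat > h.py <<'E'
import numpy as np, cv2
from bench import manip
def grab(n,fn=None):
    f=manip.grab_frame(n)
    if fn: cv2.imwrite('pics/'+fn,f['color'][:,:,::-1])
    np.savez('/tmp/%s.npz'%n,**f); return f
def load(n): return dict(np.load('/tmp/%s.npz'%n))
def cloud(f):
    K=f['intrinsics'];z=f['range_z'];v,u=np.mgrid[:z.shape[0],:z.shape[1]]
    p=np.stack([(u-K[0,2])/K[0,0]*z,(v-K[1,2])/K[1,1]*z,z],-1)
    T=np.linalg.inv(f['camera_from_world']); w=p@T[:3,:3].T+T[:3,3]; w[z==0]=np.nan; return w
E
python3 - <<'E'
from h import *
a=grab('scene','s1.png');b=grab('top','t1.png')
print(manip.sense(),manip.grip_point_offset)
for f in(a,b):print(np.linalg.inv(f['camera_from_world']).round(3),f['intrinsics'])
E
```

```text
pics
{'time': 0.1, 'q': array([-9.98373363e-01,  3.85463562e-01,  6.79766258e-03, -4.30443760e-04,
       -1.19400345e+00, -2.58616005e-01]), 'joint_vel': array([ 8.58553982e-04, -1.03368711e-03,  3.41935601e-03,  9.10405723e-04,
       -8.63089796e-05,  1.07054632e-03]), 'joint_torque': array([-8.87789356e-04, -3.91688991e+01,  1.87935019e+01,  4.23180833e+00,
        1.35009759e-02, -7.44630597e-05]), 'ee_pos': array([ 0.19279159, -0.59397048,  0.22159315]), 'tcp_rot': array([-1.95009145e-04, -1.56182005e-01,  9.87727829e-01,  9.37571078e-04]), 'force': array([-0.27229779,  0.693521  ,  0.02020625]), 'ft_torque': array([ 0.0227986 ,  0.00186817, -0.01297757]), 'grip_force': 0.0, 'opening': 0.08687721758163829} 0.0187
[[-0.763 -0.459  0.455  0.177]
 [-0.646  0.557 -0.521  0.487]
 [-0.014 -0.692 -0.722  0.837]
 [ 0.     0.     0.     1.   ]] [[398.14207443   0.         283.67434332]
 [  0.         398.14207443 211.34156148]
 [  0.           0.           1.        ]]
[[-0.018 -0.999  0.051  0.59 ]
 [-1.     0.019  0.015 -0.059]
 [-0.016 -0.051 -0.999  1.201]
 [ 0.     0.     0.     1.   ]] [[402.93439679   0.         280.03997699]
 [  0.         402.93439679 207.87994629]
 [  0.           0.           1.        ]]
```

View pics/s1.png

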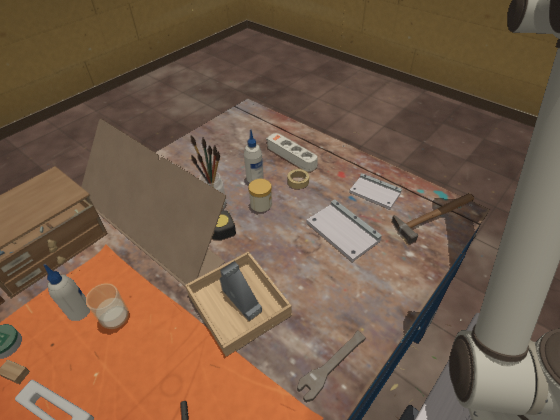

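View pics/t1.png

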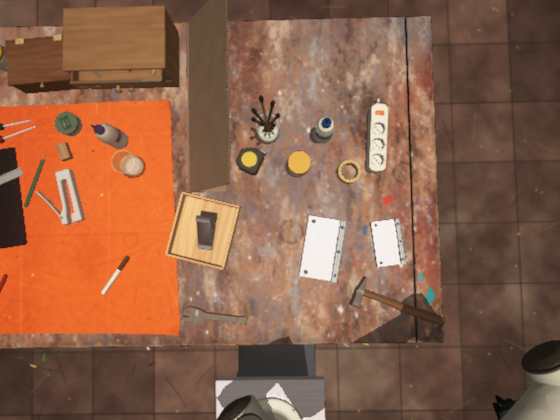

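The scene and top views show two railed plates: a larger one at top px (322,247) and a smaller one at (388,243). The larger is the one meant, with its plain edge on the left, near column 306. The bracket lies in the tray at (206,230). I'll confirm this in an enlarged crop.

```bash
python3 - <<'E'
from h import *
b=load('top');im=b['color'][185:290,160:420,::-1]
cv2.imwrite('pics/c1.png',cv2.resize(im,None,fx=3,fy=3,interpolation=cv2.INTER_CUBIC))
w=cloud(b);
for lo,hi in((.06,.13),(.09,.13),(.035,.052)):
    m=np.zeros(w.shape[:2],bool);m[190:272,165:243]=1
    m&=(w[...,2]>lo)&(w[...,2]<hi)
    p=w[m][:,:2].astype(np.float32);r=cv2.minAreaRect(p*1000);print(lo,m.sum(),r,np.median(w[m][:,2]))
    print(cv2.boxPoints(r).round())
# plate: brightness
z=w[...,2];m=np.zeros(z.shape,bool);m[210:288,296:350]=1
m&=(z>.009)&(z<.04)
r=cv2.minAreaRect((w[m][:,:2]*1000).astype(np.float32));print(m.sum(),r,cv2.boxPoints(r).round(),np.median(z[m]))
for (u,v) in((290,290),(270,250),(320,250),(305,210)):print(w[v,u].round(4))
E
```

```text
0.06 284 ((609.775146484375, 168.85101318359375), (40.16770553588867, 66.47689819335938), 80.50214385986328) 0.08397104068506744
[[574. 155.]
 [639. 144.]
 [646. 183.]
 [580. 194.]]
0.09 106 ((619.758544921875, 167.5376434326172), (39.53556823730469, 19.087444305419922), 79.53089141845703) 0.10540642104885745
[[607. 150.]
 [626. 146.]
 [633. 185.]
 [614. 189.]]
0.035 793 ((595.8346557617188, 181.62559509277344), (176.1808624267578, 201.62322998046875), 74.80512237548828) 0.04361625794769197
[[475. 123.]
 [670.  70.]
 [716. 240.]
 [522. 293.]]
2313 ((530.8742065429688, -163.86753845214844), (109.78675842285156, 180.20184326171875), 79.50445556640625) [[ 432. -201.]
 [ 609. -234.]
 [ 629. -126.]
 [ 452.  -93.]] 0.015212706910505469
[ 0.408  -0.0662  0.0012]
[ 0.5264 -0.0091 -0.002 ]
[ 0.5248 -0.1562  0.0152]
[ 0.6434 -0.1155  0.0022]
```

View pics/c1.png

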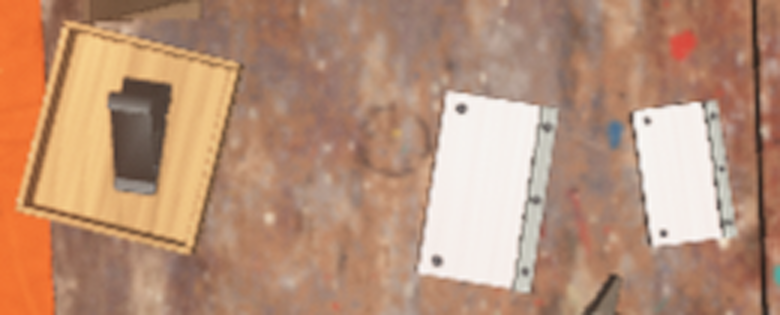

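The crop confirms it: the larger railed plate, its plain edge on the left running from (447,92) to (418,272), and a smaller look-alike at (685,172). In the tray the bracket's toe is at the far end (crop (138,95)) and its upright top is towards the robot (135,187). The panel by the tray needs a clearance check.

```bash
cat >> h.py <<'E'
def tool():
    s=manip.sense();w,x,y,z=s['tcp_rot']
    from scipy.spatial.transform import Rotation as R
    return s,s['ee_pos']*1000,R.from_quat([x,y,z,w]).as_matrix()
def plan(tgt,yang):
    """shift (mm, tool axes) & turn to TCP target (mm) with tool y at world angle yang deg"""
    s,p,M=tool(); a=np.degrees(np.arctan2(M[1,1],M[0,1]))
    t=-np.radians((yang-a+180)%360-180)
    print('t',round(s['time'],2),'p',p.round(1),'yang',round(a,1),'shift',(M.T@(np.array(tgt)-p)).round(1),'turn',round(t,3),'F',s['force'].round(1),'open',round(s['opening']*1000,1),'grip',round(s['grip_force'],1),'q6',s['q'][5].round(2))
E
python3 - <<'E'
from h import *
for n in('scene','top'):
    w=cloud(load(n)).reshape(-1,3);
    m=(w[:,2]>.115)&(w[:,0]>.45)&(w[:,0]<.85)&(w[:,1]>-.05)&(w[:,1]<.4);q=w[m]
    for lo in np.arange(.45,.85,.04):
        k=q[(q[:,0]>=lo)&(q[:,0]<lo+.04)]
        if len(k):print(n,lo.round(2),len(k),k.min(0).round(3),k.max(0).round(3))
plan((595.6,171.6,43),-99.7); plan((595.6,171.6,220),-99.7)
E
```

```text
scene 0.69 464 [0.702 0.08  0.115] [0.73  0.153 0.213]
scene 0.73 626 [0.73  0.08  0.115] [0.77  0.154 0.212]
scene 0.77 601 [0.77  0.079 0.115] [0.81  0.153 0.212]
scene 0.81 613 [ 0.81  -0.028  0.115] [0.85  0.154 0.241]
top 0.69 220 [0.704 0.078 0.115] [0.73  0.151 0.213]
top 0.73 337 [0.73  0.077 0.115] [0.77  0.151 0.213]
top 0.77 333 [0.77  0.077 0.115] [0.81  0.15  0.213]
top 0.81 337 [ 0.81  -0.009  0.116] [0.85  0.15  0.237]
t 0.1 p [ 192.8 -594.   221.6] yang 108.0 shift [-619.4  603.6  179.7] turn -2.659 F [-0.3  0.7  0. ] open 86.9 grip 0.0 q6 -0.26
t 0.1 p [ 192.8 -594.   221.6] yang 108.0 shift [-619.4  603.9    2.7] turn -2.659 F [-0.3  0.7  0. ] open 86.9 grip 0.0 q6 -0.26
```

```bash
python3 -m crank '[[[-40,39,0,-0.17,1],[-80,78,0,-0.34,1],[-120,117,0,-0.51,1],[-160,156,0,-0.68,1],[-200,195,0,-0.85,1],[-240,234,0,-1.02,1],[-280,273,0,-1.19,1],[-320,312,0,-1.36,1]]]'; python3 -c "
from h import *
plan((595.6,171.6,200),-99.7)"
```

```text
time: 1.1
ee_pos: [0.4013, -0.1971, 0.2225]
tcp_rot: [-0.0, 0.744, -0.668, -0.0]
force: [0.5, -0.6, -0.1]
opening: 0.0871
grip_force: 0.0
t 1.1 p [ 401.3 -197.1  222.5] yang -173.8 shift [-345.5 -233.1   22.5] turn -1.293 F [ 0.5 -0.6 -0.1] open 87.1 grip 0.0 q6 0.2
```

```bash
python3 -m crank '[[[-43,-29,0,-0.16,1],[-86,-58,0,-0.32,1],[-129,-87,0,-0.48,1],[-172,-116,0,-0.65,1],[-216,-146,0,-0.81,1],[-260,-175,0,-0.97,1],[-302,-204,0,-1.13,1],[-345,-233,0,-1.29,1]]]'; python3 -c "
from h import *
grab('wrist','w1.png')
plan((595.6,171.6,43),-99.7)"
```

```text
time: 2.1
ee_pos: [0.5976, 0.1697, 0.222]
tcp_rot: [0.0, 0.996, -0.086, -0.0]
force: [0.9, -0.8, -0.1]
opening: 0.0871
grip_force: 0.0
t 2.15 p [600.7 174.6 221. ] yang -99.4 shift [ -4.9   4.1 178. ] turn 0.005 F [4.9 3.  1.3] open 87.3 grip 0.0 q6 0.86
```

View pics/w1.png

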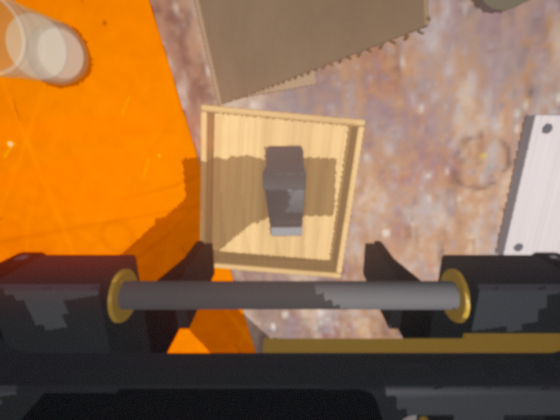

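The wrist view shows the bracket centred in the tray, with the toe at about (285,155) and the bright top flat at (286,232). I'll refine its position from the wrist depth.

```bash
python3 - <<'E'
from h import *
w=cloud(load('wrist'))
for lo,hi in((.09,.13),(.03,.13)):
    m=np.zeros(w.shape[:2],bool);m[135:242,240:330]=1
    m&=(w[...,2]>lo)&(w[...,2]<hi)
    r=cv2.minAreaRect((w[m][:,:2]*1000).astype(np.float32));print(r,cv2.boxPoints(r).round(1).tolist(),np.median(w[m][:,2]))
plan((595.6,171.6,43),-99.7)
E
```

```text
((619.4447631835938, 171.29132080078125), (39.67270278930664, 17.671846389770508), 80.40332794189453) [[607.4000244140625, 153.1999969482422], [624.9000244140625, 150.3000030517578], [631.5, 189.39999389648438], [614.0, 192.3000030517578]] 0.10796678067777762
((592.9653930664062, 175.39585876464844), (39.94475173950195, 100.98979949951172), 80.78690338134766) [[539.9000244140625, 163.8000030517578], [639.5999755859375, 147.60000610351562], [646.0, 187.0], [546.2999877929688, 203.1999969482422]] 0.07125296130247655
t 2.15 p [600.7 174.6 221. ] yang -99.4 shift [ -4.9   4.1 178. ] turn 0.005 F [4.9 3.  1.3] open 87.3 grip 0.0 q6 0.86
```

```bash
python3 -m crank '[[[-5,2,50,0,1],[-5,2,100,0,1],[-5,2,140,0,1],[-5,2,165,0,1],[-5,2,178,0,1],[-5,2,178,0,1]]]'; python3 -c "
from h import *
plan((595.6,172.5,43),-99.5)"
```

```text
time: 2.9
ee_pos: [0.5916, 0.1668, 0.0438]
tcp_rot: [0.001, 0.996, -0.089, -0.001]
force: [0.3, -0.3, -0.4]
opening: 0.087
grip_force: 0.0
t 2.9 p [591.6 166.8  43.8] yang -100.2 shift [ 2.9 -6.3  0.8] turn -0.012 F [ 0.3 -0.3 -0.4] open 87.0 grip 0.0 q6 0.85
```

```bash
python3 -m crank '[[[3,-5,0,0,1],[3,-5,0,0,1],[3,-5,0,0,0],[3,-5,0,0,0],[3,-5,0,0,0],[3,-5,0,0,0]]]'; python3 -c "
from h import *
plan((595.6,172.5,43),-99.5)"
```

```text
time: 3.65
ee_pos: [0.5958, 0.1715, 0.0446]
tcp_rot: [0.0, 0.996, -0.089, -0.0]
force: [0.3, 0.5, 0.0]
opening: 0.0549
grip_force: 0.0
t 3.65 p [595.8 171.5  44.6] yang -100.2 shift [-0.4 -1.   1.6] turn -0.012 F [0.3 0.5 0. ] open 54.9 grip 0.0 q6 0.85
```

```bash
python3 -m crank '[[[0,0,0,0,0],[0,0,0,0,0],[0,0,0,0,0],[0,0,0,0,0],[0,0,-8,0,0],[0,0,-30,0,0],[0,0,-60,0,0],[0,0,-90,0,0]]]'; python3 -c "
from h import *
grab('scene','s2.png')
f=load('scene');cv2.imwrite('pics/s2c.png',cv2.resize(f['color'][180:360,160:400,::-1],None,fx=3,fy=3))
plan((430,70,39),170.1)"
```

```text
time: 4.65
ee_pos: [0.5941, 0.1704, 0.1341]
tcp_rot: [0.001, 0.996, -0.089, -0.002]
force: [0.2, 0.3, -5.7]
opening: 0.0394
grip_force: 29.9
t 4.7 p [596.9 171.3 139.3] yang -100.2 shift [-146.8  129.3   99.5] turn 1.566 F [ 2.1 -0.   0.4] open 39.8 grip 29.9 q6 0.85
```

View pics/s2c.png

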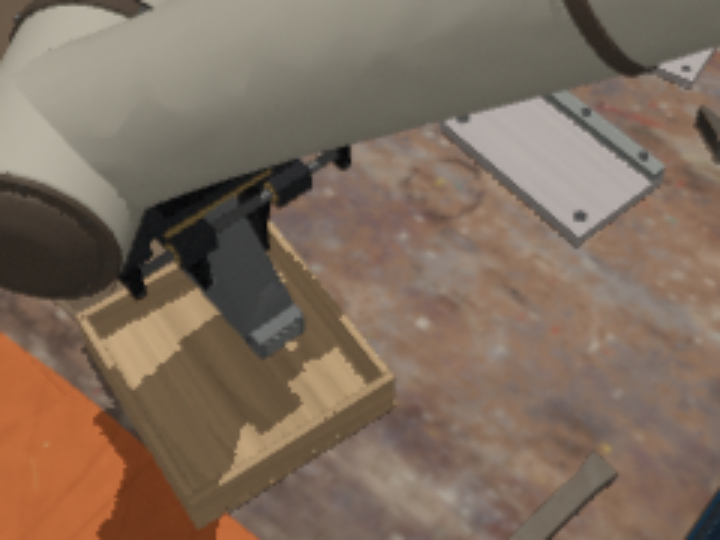

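```bash
python3 -c "
from h import *
plan((425,80,134),169.5)"; python3 -m crank '[[[-19,15,0,0.17,0],[-38,30,0,0.34,0],[-57,45,0,0.51,0],[-76,60,0,0.68,0],[-95,75,0,0.85,0],[-114,90,0,1.02,0],[-133,105,0,1.19,0],[-151,120,0,1.36,0]]]';  python3 -c "
from h import *
plan((425,80,38),169.5)"
```

```text
t 4.7 p [596.9 171.3 139.3] yang -100.2 shift [-153.1  120.2    4.5] turn 1.577 F [ 2.1 -0.   0.4] open 39.8 grip 29.9 q6 0.85
time: 5.7
ee_pos: [0.4238, 0.0788, 0.1335]
tcp_rot: [0.002, 0.716, -0.698, -0.001]
force: [-0.2, 0.5, -4.0]
opening: 0.04
grip_force: 29.9
t 5.7 p [423.8  78.8 133.5] yang -178.5 shift [-1.3 -1.5 95.5] turn 0.21 F [-0.2  0.5 -4. ] open 40.0 grip 29.9 q6 -0.54
```

```bash
python3 -m crank '[[[0,0,20,0.17,0],[0,0,40,0.21,0],[0,0,60,0.21,0],[0,0,75,0.21,0],[0,0,85,0.21,0],[0,0,92,0.21,0],[0,0,94,0.21,0],[0,0,94,0.21,0]]]';  python3 -c "
from h import *
plan((425,80,38),169.5)"
```

```text
time: 6.7
ee_pos: [0.4262, 0.0802, 0.0408]
tcp_rot: [0.0, -0.642, 0.767, -0.0]
force: [-0.9, 0.2, -4.8]
opening: 0.0398
grip_force: 29.9
t 6.7 p [426.2  80.2  40.8] yang 169.9 shift [0.4 1.1 2.8] turn 0.006 F [-0.9  0.2 -4.8] open 39.8 grip 29.9 q6 -0.74
```

```bash
python3 -m crank '[[[0,0,1.5,0.005,0],[0,0,3,0.005,0],[0,0,3,0.005,0]]]'; python3 -m crank '[[[0,0,1,0,0],[0,0,1,0,0]]]'; python3 -c "
from h import *
plan((425,80,38),169.5)"
```

```text
time: 7.08
ee_pos: [0.4262, 0.0803, 0.0377]
tcp_rot: [0.0, -0.64, 0.768, -0.0]
force: [0.1, 0.2, -3.8]
opening: 0.0398
grip_force: 29.9
time: 7.32
ee_pos: [0.4263, 0.0802, 0.0376]
tcp_rot: [0.0, -0.64, 0.768, -0.0]
force: [-1.9, -0.0, 5.3]
opening: 0.04
grip_force: 29.9
t 7.33 p [426.3  80.2  37.6] yang 169.6 shift [ 0.5  1.3 -0.4] turn 0.002 F [-1.9 -0.   5.3] open 40.0 grip 29.9 q6 -0.75
```

```bash
python3 -m crank '[[[0,0,0,0,1],[0,0,0,0,1],[0,0,0,0,1],[0,0,0,0,1],[-14,0,0,0,1],[-28.5,0,0,0,1],[-28.5,0,12,0,1],[-28.5,0,24,0,1]]]'; python3 -c "
from h import *
w=cloud(grab('top'));
for lo,hi in((.085,.11),(.01,.11)):
    m=(w[...,2]>lo)&(w[...,2]<hi)&(abs(w[...,0]-.43)<.045)&(abs(w[...,1]-.07)<.09)
    print(m.sum(), (cv2.minAreaRect((w[m][:,:2]*1000).astype(np.float32))if m.sum() else 0))
plan((425,80,13.3),169.5)"
```

```text
time: 8.32
ee_pos: [0.4307, 0.1082, 0.0115]
tcp_rot: [-0.0, -0.64, 0.768, 0.0]
force: [-0.2, -0.4, -0.3]
opening: 0.0867
grip_force: 0.0
156 ((427.6742248535156, 62.03334045410156), (33.85429000854492, 91.20545196533203), 80.926513671875)
353 ((426.6272277832031, 54.728065490722656), (49.08037567138672, 91.14519500732422), 81.30270385742188)
t 8.38 p [429.6 107.3  10.1] yang 169.5 shift [27.7 -0.4 -3.1] turn 0.001 F [-0.6 -0.3 -1.1] open 86.5 grip 0.0 q6 -0.8
```

```bash
python3 -m crank '[[[0,0,-2,0,0.5],[0,0,-2,0,0.5],[0,0,-2,0,0.5],[0,0,-2,0,0.5],[0,0,-2,0,0.45],[0,0,-2,0,0.45],[0,0,-2,0,0.45],[0,0,-2,0,0.45]]]'; python3 -c "
from h import *
plan((425,80,13.3),169.5)"
```

```text
time: 9.38
ee_pos: [0.4314, 0.1082, 0.0146]
tcp_rot: [0.0, -0.64, 0.768, -0.0]
force: [1.0, -0.0, 0.0]
opening: 0.0398
grip_force: 27.4
t 9.38 p [431.4 108.2  14.6] yang 169.6 shift [28.9  1.2  1.3] turn 0.002 F [ 1. -0.  0.] open 39.8 grip 27.4 q6 -0.8
```

```bash
python3 -m crank '[[[0,0,0,0,0.455],[0,0,0,0,0.455]]]'|grep -E 'grip|open';python3 -m crank '[[[0,0,0,0,0.458],[0,0,0,0,0.458]]]'|grep -E 'grip|open'
```

```text
opening: 0.04
grip_force: 13.7
opening: 0.0398
grip_force: 6.1
```

```bash
python3 -m crank '[[[3,0,-6.3,0,0.457],[6.6,0,-12.7,0,0.457],[11,0,-18.4,0,0.457],[15.5,0,-24,0,0.457],[20.8,0,-29,0,0.457],[26,0,-33.7,0,0.457],[26,0,-33.7,0,0.457]]]'; python3 -c "
from h import *
f=grab('scene');cv2.imwrite('pics/s3c.png',cv2.resize(f['color'][200:340,200:400,::-1],None,fx=4,fy=4))
plan((425,80,13.3),169.5)"
```

```text
time: 10.75
ee_pos: [0.4265, 0.0822, 0.0488]
tcp_rot: [0.0, -0.64, 0.769, -0.0]
force: [0.3, 0.6, 0.5]
opening: 0.0398
grip_force: 7.6
t 10.8 p [426.6  82.4  48.6] yang 169.6 shift [ 2.6  1.1 35.3] turn 0.001 F [-1.   1.  -0.5] open 40.1 grip 7.5 q6 -0.75
```

View pics/s3c.png

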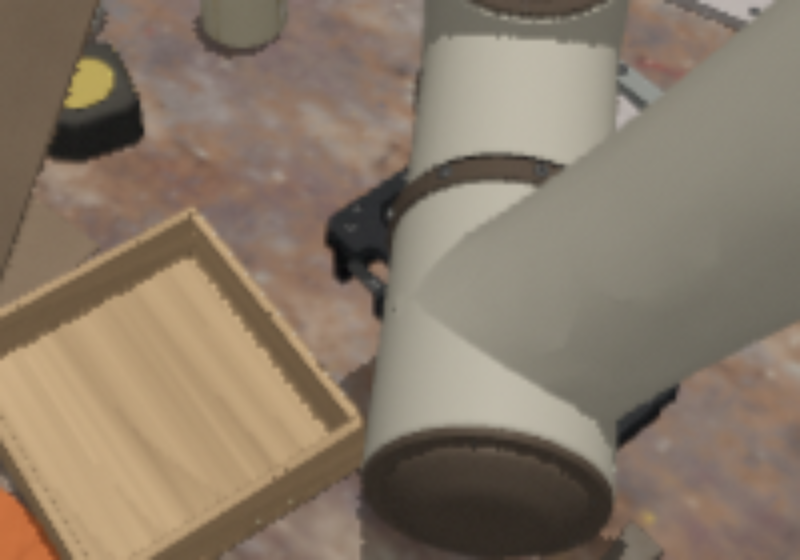

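The scene view is blocked by the arm (forearm over (480,330)). I'll use the wrist camera instead.

```bash
python3 -c "
from h import *
grab('wrist','w2.png')"
```

```text
(no output)
```

View pics/w2.png

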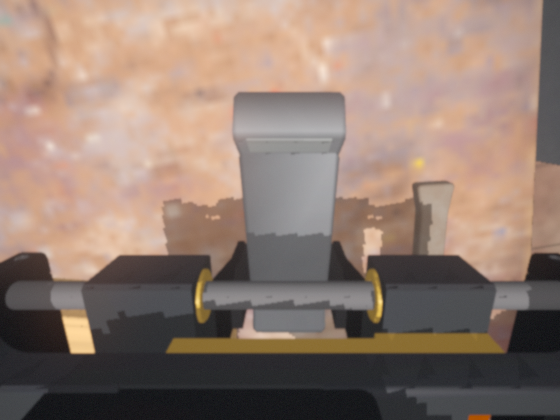

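The wrist view shows the bracket still between the fingers: toe tip at about (290,110), toe_top flat at (290,145), web at (288,190). I'll get its tilt from depth.

```bash
cat >> h.py <<'E'
def tilt(grab_=True):
    """profile along tool x (mm, relative to TCP) at mid width from the wrist camera"""
    f=grab('wrist') if grab_ else load('wrist'); w=cloud(f)*1000;s,p,M=tool()
    d=(w-p)@M[:,:2]; m=(abs(d[...,1])<12)&(w[...,2]>6)&(w[...,2]<180)
    m[250:]=False
    P=np.c_[d[m][:,0],w[m][:,2]];
    b=np.round(P[:,0]/4).astype(int)
    for k in np.unique(b):
        q=P[b==k]
        print(k*4,q[:,1].min().round(1),q[:,1].max().round(1),len(q))
E
python3 -c "
from h import *
tilt(False)"
```

```text
16 75.8 78.6 88
20 76.6 80.2 355
24 77.9 81.1 363
28 78.6 82.2 390
32 80.1 83.7 394
36 81.0 85.0 421
40 81.7 85.9 440
44 83.0 87.3 472
48 84.5 88.4 497
52 85.7 89.7 516
56 86.5 91.2 547
60 87.7 91.9 591
64 89.1 97.2 544
68 94.7 103.8 630
72 100.4 104.9 828
76 98.6 104.4 829
80 97.1 101.9 818
84 94.8 99.9 802
88 94.8 95.5 12
```

```bash
python3 -m crank '[[[6,0,-4.1,0,0.457],[12.2,0,-7.7,0,0.457],[18.7,0,-10.7,0,0.457],[25.5,0,-13.1,0,0.457],[32.5,0,-14.9,0,0.457],[39.6,0,-16.1,0,0.457],[46.7,0,-16.7,0,0.457],[46.7,0,-16.7,0,0.457]]]'; python3 -c "
from h import *
tilt()
plan((425,80,13.3),169.5)"
```

```text
time: 11.85
ee_pos: [0.418, 0.0357, 0.0651]
tcp_rot: [-0.0, -0.64, 0.769, -0.0]
force: [0.1, -1.5, 6.0]
opening: 0.0399
grip_force: 7.5
12 84.1 86.9 82
16 82.8 87.1 388
20 81.3 85.6 391
24 79.8 85.0 400
28 78.7 82.8 383
32 77.1 81.7 396
36 75.3 80.1 385
40 74.3 79.4 389
44 72.8 77.2 386
48 71.6 75.9 400
52 70.1 74.4 385
56 68.9 73.8 375
60 67.1 71.6 376
64 66.0 70.0 380
68 65.7 70.6 371
72 67.7 72.7 385
76 69.8 74.5 438
80 69.7 75.2 393
84 61.7 71.7 381
88 56.8 63.3 187
t 11.9 p [418.   35.8  65.1] yang 169.6 shift [-44.8   1.1  51.8] turn 0.001 F [ 0.5 -1.8  6.2] open 39.4 grip 7.6 q6 -0.66
```

```bash
python3 -m crank '[[[7.2,0,0,0,0.457],[14.4,0,0.7,0,0.457],[21.5,0,2,0,0.457],[28.4,0,3.9,0,0.457],[35.2,0,6.4,0,0.457],[35.2,0,7,0,0.457],[35.2,0,7,0,0.457]]]'; python3 -c "
from h import *
tilt()
plan((425,80,13.3),169.5)"
```

```text
time: 12.78
ee_pos: [0.4118, 0.0019, 0.058]
tcp_rot: [0.0, -0.64, 0.768, 0.0]
force: [0.8, -0.2, 3.4]
opening: 0.04
grip_force: 7.6
12 73.7 77.6 203
16 69.4 77.6 469
20 65.5 72.8 446
24 61.3 68.7 431
28 57.6 64.1 396
32 52.9 60.9 391
36 50.0 56.4 365
40 45.7 52.6 347
44 40.8 48.5 331
48 37.6 44.2 324
52 33.0 40.3 299
56 31.4 36.3 258
60 31.5 35.9 273
64 31.8 35.2 285
68 30.6 35.3 286
72 29.7 33.1 39
t 12.82 p [411.7   2.   57.9] yang 169.6 shift [-79.1   1.1  44.7] turn 0.001 F [ 1.2 -0.3  4.1] open 39.6 grip 7.6 q6 -0.59
```

```bash
python3 -m crank '[[[0,0,0,0,0],[0,0,0,0,0],[0,0,-5,0,0],[0,0,-20,0,0],[0,0,-40,0,0],[0,0,-40,0,0]]]'; python3 -c "
from h import *
tilt()
plan((545.9,-80,98),169.5)"
```

```text
time: 13.58
ee_pos: [0.4111, 0.002, 0.098]
tcp_rot: [0.0, -0.64, 0.769, 0.0]
force: [-0.9, 0.2, -4.0]
opening: 0.0395
grip_force: 30.0
12 113.2 117.9 240
16 108.4 116.8 469
20 105.9 112.4 441
24 101.1 108.9 416
28 96.9 104.4 405
32 93.4 101.4 380
36 89.2 95.8 366
40 84.9 92.4 350
44 80.6 87.5 329
48 76.6 83.5 315
52 71.2 79.4 297
56 71.4 75.2 270
60 71.7 75.4 274
64 71.6 75.2 262
68 68.0 75.2 297
t 13.62 p [410.4   1.8  97.3] yang 169.5 shift [  55.8 -148.1   -1. ] turn 0.0 F [-0.3  0.8 -5.3] open 39.7 grip 30.0 q6 -0.59
```

```bash
python3 -m crank '[[[8,-20,0,0,0],[18,-48,0,0,0],[29,-78,0,0,0],[40,-108,0,0,0],[50,-135,0,0,0],[56,-148,0,0,0],[56,-148,0,0,0],[56,-148,0,0,0]]]'; python3 -c "
from h import *
f=grab('wrist','w3.png')
tilt(False)
plan((545.9,-80,98),169.5)"
```

```text
time: 14.62
ee_pos: [0.5455, -0.0795, 0.0971]
tcp_rot: [-0.001, -0.64, 0.769, 0.001]
force: [-1.0, -0.3, -4.1]
opening: 0.0397
grip_force: 30.0
12 112.6 117.1 183
16 108.4 116.4 464
20 105.0 111.7 455
24 101.1 107.7 414
28 96.6 103.8 406
32 92.9 99.4 386
36 88.6 95.4 354
40 84.5 91.3 362
44 80.0 87.1 333
48 76.9 83.5 315
52 72.3 79.7 293
56 70.7 74.7 274
60 70.7 74.2 280
64 71.1 74.5 279
68 14.6 73.8 342
72 14.7 70.0 196
76 14.7 17.6 190
80 14.9 17.9 159
84 14.6 18.8 191
88 14.0 18.7 160
92 14.5 18.3 192
96 14.4 18.4 189
100 14.4 18.7 170
104 14.7 18.3 187
108 14.4 18.3 190
112 14.5 18.0 193
116 14.3 18.4 199
120 14.5 30.0 339
124 26.2 32.6 234
128 26.2 33.6 251
132 25.8 32.8 218
136 26.0 29.8 125
t 14.68 p [545.7 -79.4  97.5] yang 169.6 shift [ 0.5 -0.3 -0.5] turn 0.001 F [-0.3  0.4 -4.6] open 39.7 grip 30.0 q6 -0.33
```

View pics/w3.png

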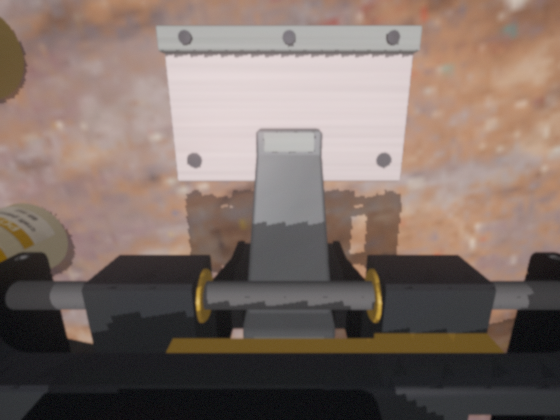

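The wrist view shows the bracket upright over the plate. The plain edge runs from (177,181) to (402,180), parallel to the bracket, and the toe tip is at (289,130). Next I'll measure the gap and the lateral offset.

```bash
cat >> h.py <<'E'
def edge():
    f=load('wrist');w=cloud(f)*1000;s,p,M=tool();d=(w-p)@M[:,:2]
    c=f['color'].astype(int); bright=(c.min(-1)>175)
    m=(abs(w[...,2]-16.5)<4)&bright; m[250:]=0
    n,l,st,_=cv2.connectedComponentsWithStats(m.astype(np.uint8))
    D=d[m]; 
    for a,b in((-90,-60),(-60,-30),(30,60),(60,90)):
        q=D[(D[:,1]>a)&(D[:,1]<b),0]
        if len(q):print('y',a,b,'edge x',np.percentile(q,[0.5,1,99]).round(1))
    print('plate y range',np.percentile(D[:,1],[.3,99.7]).round(1))
    # toe tip and sides at toe height
    h=p[2]+18.7-76+32
    t=(abs(w[...,2]-h)<5)&(abs(d[...,1])<40)&(d[...,0]>45)&(d[...,0]<90);t[250:]=0
    print('toe x max',np.percentile(d[t][:,0],[50,99,99.8]).round(1),'y',np.percentile(d[t][:,1],[.5,99.5]).round(1))
E
python3 -c "
from h import *
edge()"
```

```text
y -90 -60 edge x [ 28.6  29.3 119.4]
y -60 -30 edge x [ 28.5  29.3 119.1]
y 30 60 edge x [ 29.3  30.  119.3]
y 60 90 edge x [ 28.5  29.2 119. ]
plate y range [-88.3  89.7]
toe x max [60.5 70.4 70.4] y [-19.2  20.3]
```

```bash
python3 -m crank '[[[4.5,0,8,0,0],[4.5,0,20,0,0],[4.5,0,30,0,0],[4.5,0,36,0,0],[4.5,0,38,0,0],[4.5,0,38,0,0]]]'; python3 -c "
from h import *
grab('wrist');edge()
plan((545.9,-80,98),169.5)"
```

```text
time: 15.42
ee_pos: [0.5464, -0.0842, 0.0599]
tcp_rot: [0.0, -0.64, 0.768, -0.0]
force: [0.4, -0.2, -4.2]
opening: 0.0399
grip_force: 30.0
y -90 -60 edge x [ 24.7  25.3 114.7]
y -60 -30 edge x [ 24.8  25.3 114.6]
y 30 60 edge x [ 24.7  25.3 114.7]
y 60 90 edge x [ 24.4  24.8 114.6]
plate y range [-86.3  91.6]
toe x max [60.5 70.3 70.3] y [-19.2  20.2]
t 15.47 p [546.6 -84.2  60.2] yang 169.6 shift [ -4.1   1.4 -37.8] turn 0.001 F [ 0.7  0.4 -5.2] open 39.9 grip 30.0 q6 -0.32
```

```bash
python3 -m crank '[[[1.5,1,0.5,0,0],[3,1,1,0,0],[3,1,1,0,0]]]'|grep -E 'pos|^force';python3 -m crank '[[[0.6,0,0,0,0],[0.6,0,0,0,0]]]'|grep -E 'pos|^force'; python3 -m crank '[[[0.6,0,0,0,0],[0.6,0,0,0,0]]]'|grep -E 'pos|^force'
```

```text
ee_pos: [0.5448, -0.0869, 0.0591]
force: [0.5, 1.6, -4.1]
ee_pos: [0.5448, -0.0871, 0.0591]
force: [-0.7, 4.9, -3.0]
ee_pos: [0.5448, -0.0873, 0.0591]
force: [-0.8, 6.4, -3.3]
```

```bash
python3 -m crank '[[[-1,0,0,0,0],[-1,0,0.5,0,0],[-1,0,1,0,0]]]'|grep -E 'pos|^force';python3 -m crank '[[[0,0,0.6,0,0],[0,0,0.6,0,0]]]'|grep -E 'pos|^force'; python3 -m crank '[[[0,0,0.5,0,0],[0,0,0.5,0,0]]]'|grep -E 'pos|^force'; python3 -c "
from h import *
grab('wrist');edge();tilt(False)"|head -16
```

```text
ee_pos: [0.5451, -0.0871, 0.0583]
force: [-1.1, 5.0, 0.3]
ee_pos: [0.5452, -0.087, 0.0582]
force: [-1.1, 5.6, 1.3]
ee_pos: [0.5451, -0.0869, 0.0581]
force: [-1.9, 6.0, 2.8]
y -90 -60 edge x [ 21.9  22.5 111.7]
y -60 -30 edge x [ 22.5  23.3 111.7]
y 30 60 edge x [ 23.   23.7 111.7]
y 60 90 edge x [ 21.8  22.5 111.6]
plate y range [-87.2  90.8]
toe x max [60.5 70.2 70.3] y [-19.3  20.2]
12 74.2 78.1 206
16 69.8 77.9 468
20 65.6 73.1 434
24 61.8 68.9 430
28 57.8 64.4 399
32 53.1 61.1 380
36 49.0 56.5 371
40 45.1 52.7 349
44 40.5 47.6 329
48 37.7 43.9 325
```

```bash
python3 -m crank '[[[-0.6,0,0.5,0,0.45],[-0.6,0,0.5,0,0.457],[-0.6,0,0.5,0,0.457],[-0.6,0,0.5,0,0.47],[-0.6,0,0.5,0,0.6],[-0.6,0,0.5,0,0.8],[-0.6,0,0.5,0,1],[-0.6,0,0.5,0,1]]]'; python3 -m crank '[[[0,0,0,0,1],[0,0,-30,0,1],[0,0,-70,0,1],[0,0,-110,0,1],[0,0,-130,0,0.6],[0,0,-130,0,0.3],[0,0,-130,0,0],[0,0,-130,0,0]]]'; python3 -c "
from h import *
f=grab('wrist');w=cloud(f)*1000
cv2.imwrite('pics/w4.png',f['color'][:,:,::-1])
s,p,M=tool();print(p)
d=(w-p)@M[:,:2]
for lo,hi in((25,42),(104,118)):
    m=(w[...,2]>lo)&(w[...,2]<hi)&(abs(d[...,1])<40)&(d[...,0]>-60)&(d[...,0]<90)
    q=d[m];print(lo,m.sum(),(np.percentile(q,[1,99],axis=0).round(1),np.median(w[m][:,2]),cv2.minAreaRect(w[m][:,:2].astype(np.float32))) if m.sum() else '')
plan((545,-87,58),169.5)"
```

```text
time: 18.27
ee_pos: [0.5448, -0.0867, 0.0563]
tcp_rot: [-0.0, -0.64, 0.768, -0.0]
force: [0.3, 0.6, 0.7]
opening: 0.0731
grip_force: 0.0
time: 19.27
ee_pos: [0.544, -0.0867, 0.1848]
tcp_rot: [-0.001, -0.64, 0.768, 0.001]
force: [-0.1, -0.1, -0.1]
opening: 0.055
grip_force: 0.0
[544.17004131 -86.64645509 185.00490302]
25 987 (array([[ 46.7, -20.9],
       [ 69.4,  18.1]]), np.float64(34.04017552564409), ((534.3286743164062, -143.49029541015625), (23.678564071655273, 39.96036148071289), 79.51859283447266))
104 1217 (array([[-30. , -20.7],
       [ -9.6,  18.4]]), np.float64(111.28936407891132), ((548.740234375, -67.21543884277344), (21.139026641845703, 39.65694046020508), 79.24726867675781))
t 19.32 p [544.2 -86.6 185. ] yang 169.6 shift [ 1.00e-01 -1.20e+00  1.27e+02] turn 0.001 F [ 0.6 -0.2 -0.3] open 50.5 grip 0.0 q6 -0.32
```

View pics/w4.png

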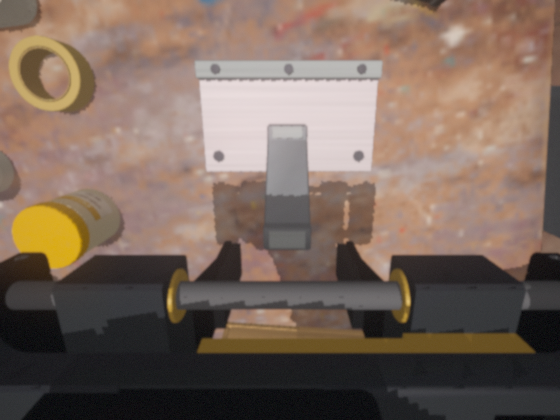

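```bash
python3 -m crank '[[[33,-1,0,0,0],[66,-1,0,0,0],[66,-1,40,0,0],[66,-1,80,0,0],[66,-1,115,0,0],[66,-1,138,0,0],[66,-1,147,0,0],[66,-1,148,0,0]]]'; python3 -m crank '[[[0,0,2,0,0],[0,0,4,0,0],[0,0,4,0,0]]]'|grep -E 'pos|^force'
```

```text
time: 20.32
ee_pos: [0.5338, -0.1518, 0.0379]
tcp_rot: [-0.0, -0.64, 0.768, 0.0]
force: [0.5, -0.5, -0.2]
opening: 0.0003
grip_force: 0.0
ee_pos: [0.534, -0.1517, 0.0348]
force: [-0.0, -0.2, -0.6]
```

```bash
for i in 1; do python3 -m crank '[[[0,0,1.5,0,0],[0,0,2.5,0,0],[0,0,2.5,0,0]]]'|grep -E 'pos|^force'; python3 -m crank '[[[0,0,1,0,0],[0,0,1,0,0]]]'|grep -E 'pos|^force';python3 -m crank '[[[0,0,0.7,0,0],[0,0,0.7,0,0]]]'|grep -E 'pos|^force'; done
```

```text
ee_pos: [0.5343, -0.152, 0.0327]
force: [-0.1, -0.4, 3.5]
ee_pos: [0.5343, -0.1521, 0.0324]
force: [-2.0, -1.4, 9.6]
ee_pos: [0.5344, -0.1521, 0.0324]
force: [-3.7, 0.4, 13.4]
```

```bash
python3 -m crank '[[[0,0,0.3,0,0],[0,0,0.3,0,0],[0,0,-10,0,0],[0,0,-50,0,0],[0,0,-100,0,0],[-43,0,-100,0,0],[-86,0,-95,0,0],[-86,0,-88,0,0]]]'|grep -E 'pos|^force'; python3 -m crank '[[[0,0,4,0,0],[0,0,7,0,0],[0,0,7,0,0]]]'|grep -E 'pos|^force'
```

```text
ee_pos: [0.5501, -0.0649, 0.1183]
force: [-0.3, -0.7, 0.1]
ee_pos: [0.5492, -0.0679, 0.111]
force: [0.6, -0.4, -0.1]
```

```bash
python3 -m crank '[[[0,0,1,0,0],[0,0,2,0,0],[0,0,2,0,0]]]'|grep -E 'pos|^force'; python3 -m crank '[[[0,0,1,0,0],[0,0,1,0,0]]]'|grep -E 'pos|^force'
```

```text
ee_pos: [0.5498, -0.0676, 0.1105]
force: [-2.4, -0.8, 5.6]
ee_pos: [0.5504, -0.0677, 0.1105]
force: [-2.2, 0.4, 9.5]
```

Both presses were firm with no movement. I'll press a moment longer, retreat and check.

```bash
python3 -m crank '[[[0,0,0.8,0,0],[0,0,0.8,0,0],[0,0,-10,0,0],[0,0,-50,0,0],[0,0,-90,0,0],[-20,0,-110,0,0],[-40,0,-110,0,0],[-40,0,-110,0,0]]]'|grep -E 'time|pos|^force'; python3 -c "
from h import *
f=grab('wrist');w=cloud(f)*1000
s,p,M=tool();d=(w-p)@M[:,:2]
for lo,hi in((25,42),(104,118)):
    m=(w[...,2]>lo)&(w[...,2]<hi)&(abs(d[...,1])<40)&(d[...,0]>-30)&(d[...,0]<130)
    q=w[m];print(lo,m.sum(),np.median(q[:,2]),cv2.minAreaRect(q[:,:2].astype(np.float32)))
cv2.imwrite('pics/w5.png',f['color'][:,:,::-1])"
```

```text
time: 24.58
ee_pos: [0.5561, -0.0265, 0.2168]
force: [-0.6, -0.2, -0.0]
25 886 33.99039748393825 ((534.4920043945312, -143.2028045654297), (24.228553771972656, 39.85376739501953), 79.66490173339844)
104 1038 111.48158587099816 ((548.2108154296875, -67.36807250976562), (19.840478897094727, 39.61375427246094), 79.1092758178711)
```

View pics/w5.png

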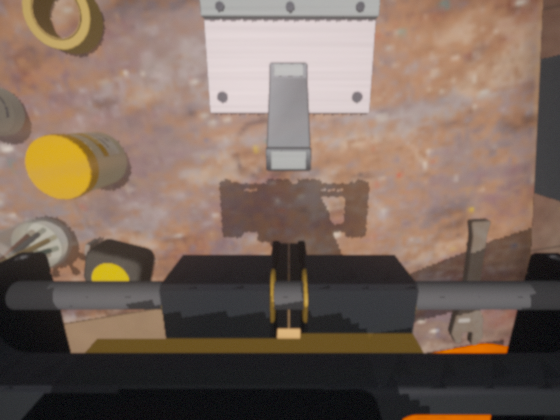

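The final view shows the bracket standing astride the plain edge, toe tip at (289,65) and upright top at (288,158). It is square to the edge, central, and hasn't moved from the presses.

```bash
python3 -c "
from bench import manip
print(manip.finish_job())"
```

```text
the job is handed in; nothing more can be done
None
```

I laid the bracket on its back on the table and let go, then regripped it and stood it astride the larger plate's plain edge, square, central and close up. Pressing the toe and then the upright did not move it, no bystander was touched, and I handed the job in at about 25 s.

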